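# Hold a sample tube in the contactless reader

### The arm

A 6-joint arm with a two-finger parallel gripper is mounted at the origin on a cart in front of the work surface, level with it; the furniture and walls round the work are solid. World frame = base frame: x ahead of the robot, y to its left, z up, the work surface at z = 0. Lengths are in m, angles in rad, forces in N, time in s.
With the tool pointing down it reaches from about 0.3 to 0.775 m from the base axis. Payload 14.6 kg.
Tool frame: the origin (TCP) lies at the centre of the arm's flange, where the gripper is bolted on; the fingertips stand 199 mm ahead of it and the grasp point (between the pads) lies ctrl.tcp_to_grasp ahead of it (ctrl.tcp_to_grasp is the distance from the TCP to the grasp point, in m); z points along the fingers, y is the line along which they close (so a half turn about z gives the same grasp; the last joint's range is limited). The gripper opens to 94 mm and grips with 3 to 60 N. Pads are 16 mm wide; open, the fingers measure 119 mm over their backs; the gripper's body (75 mm by 177 mm) begins 78 mm behind the grasp point.
Start: joints at [1.216, 0.3, 1.521, -0, 1.321, -0.067], TCP at [0.156, 0.527, 0.405] pointing down, gripper open.
Joint ranges: [-3.03, 3.03], [-0.79, 2.21], [0.23, 2.52], [-1.04, 4.18], [0, 3.07], [-2.55, 2.55]. Speed limits (rad/s): [2.22, 2.22, 2.57, 3.14, 3.14, 3.14].

### API

Orientations are given as [roll, pitch, yaw] about the fixed x, y, z axes, in that order (R = Rz(yaw) Ry(pitch) Rx(roll)).
In Python, from station import ctrl gives the robot as it stands. The module is installed in compiled form; this text tells all that it offers.
- The arm moves only by the shell command python3 -m jog 'ROWS' [OPENING] [FORCE]. ROWS is JSON, a list of rows, each a list of 6 numbers: the shift along the tool's x, y, z in cm, then the turn, a rotation vector about the tool's x, y, z in rad. In form: [[tx, ty, tz, ax, ay, az], ...]. A call has 1 to 8 rows; each row is the pose to reach, as a shift and turn from the pose commanded when the call began, along the tool's axes at that moment; what a row does not reach only later rows make up. A row lasts 1/10 s, in which the tool goes at most 50 mm and 8.59 degrees, less where a joint would pass 70% of its speed; a pose out of reach is approached as far as the arm can. A call with a gripper value outside its range is refused whole. OPENING is the opening in per cent of the stroke, from 0 (shut) to 100 (fully open), set as the call begins (- or left out, the last holds). The fingers move at their own pace and stop on an object; FORCE is the grip in N (left out, the last holds). Time passes only in rows, so rows that repeat a pose let the fingers close. It gives the time, the measured TCP pose, the force, the opening and the grip force at its end, in the units of the state.
- ctrl.get_obs(): the state, without advancing time (a new reading comes with each control period).
- ctrl.camera(name): name is "scene" or "side" or "wrist"; returns a dict with "img" (400x640x3 uint8, blue, green, red), "intrinsics" (3x3 intrinsics, pixels), "R" (3x3) and "t" (3): a world point X has camera coordinates R X + t. Camera axes: x right, y down, z forward; pixel columns grow to the right and rows downward; lengths in m; the calibration is good to about 2 mm. A picture is of the moment at which its call begins. There is no depth.
- ctrl.hand_in(): hands the job in; it is judged then, once.
The state is a dict: "time_s": time; "qpos": joint angles; "joint_vel": joint speeds; "tau": joint torques, N m; "ee_pos": TCP position; "eef_rot": TCP orientation; "force": force on the tool from outside, world axes, zero at the start; "moment": the same for the moment, N m; "grip_width": finger opening in m; "grip_force": force on a finger pad.
Only numpy, scipy, OpenCV 4.12 (cv2) and the standard library are available. Lean on these libraries where they do the work, as an engineer would, in place of code of your own. Each camera call takes 0.05 s, during which the arm holds its last target. There are 200 camera calls.

### The job

Take the purple-capped tube out of the rack, carry it upright over the top of the blue-framed splash screen (not round its ends, and touching nothing of it) and lower it from above through the blue guide ring of the white reader. Stop with the foot of the tube hovering about 6 mm above the dark window, upright and centred over it, touching neither ring nor window, and finish like that, still holding the tube: do not let go. Be gentle with the reader, never touch its window, and leave the other two tubes, the white bottle and the beaker where they are.

Things in the scene. Friction and masses are not known exactly. Their poses are not given: they have to be found in the camera images.
- purple_tube: the sample tube to handle: purple cap on top, clear body, loose (about 12 g). Its body is a rod 12.4 mm across; the whole is 81 mm tall, the cap (15 mm across to the eye; fingers close on it at 12.4 mm) is its top 18 mm. Firm to grip from 50 to 74 mm above the foot; the top 6 mm give no grip. Origin: centre of the foot (bottom end); z runs up along the tube
- red_tube: the same tube with a red cap; stays in the rack. Origin: centre of the foot
- yellow_tube: the same tube with a yellow cap; stays in the rack. Origin: centre of the foot
- rack: blue tube rack, fixed, 64 mm (x) by 212 mm (y) by 55 mm tall, with two rows of six holes. The three tubes stand upright, loosely, in one row, 66 mm apart, in any order; the foot of a standing tube is 4 mm above the work surface, so about 30 mm of it shows above the rack, and there is room for fingers along the rack's x on both sides of a tube. Origin: centre of the underside; y is the long way
- screen: splash screen, fixed, between rack and reader: clear panel in a blue frame, 260 mm long (y), 10 mm thick (x), 100 mm tall, on two feet 60 mm long in x and 8 mm high. Origin: middle of its underside; x is square to the panel
- reader: white reader, fixed: 92 by 92 mm and 30 mm tall, with a grey column 60 mm tall at its +x edge that carries a blue guide ring over the window. Origin: centre of the underside; z up
- ring_centre (a point): centre of the guide ring at its top face, 56 mm above the work surface; the ring's hole is 22 mm across, its outside 36 mm, it is 6 mm thick and open from above, its underside 50 mm above the work surface
- window_centre (a point): centre of the dark round window (24 mm across), on its top face, 31 mm above the work surface, straight under the ring's hole, 19 mm below the ring's underside. Same axes as the reader
- white_bottle: white bottle with black cap, loose bystander, 48 mm across, 92 mm tall. Origin: centre of the underside
- beaker: glass beaker, loose bystander, 55 mm across, 68 mm tall. Origin: centre of the underside
- window: the dark round window of the reader itself, 24 mm across, 2 mm thick. Origin: centre of its underside, 29 mm above the work surface

How it is judged:
On the way, in this order (a step that is already met when the one before it is completed fails the run):
1. the purple-capped tube is lifted until its foot is higher than the screen (height (world z) of purple_tube above 0.1 m and contact force between purple_tube and the fingers above 0.3 N), for 0.05 s.
2. its foot has gone down through the guide ring (horizontal distance between purple_tube and window_centre below 0.006 m and z of purple_tube in the frame of window_centre below 0.019 m), for 0.1 s.
At the end, for the whole second after the job is handed in: The gripper still holds the purple-capped tube, at rest and upright within 0.12 rad, its foot 2 to 12 mm above the window and within 4 mm of the window's centre sideways, touching neither ring nor window (horizontal distance between purple_tube and window_centre below 0.004 m and z of purple_tube in the frame of window_centre between 0.002 and 0.012 m and angle between purple_tube's own z axis and vertical below 0.12 rad and linear speed of purple_tube below 0.01 m/s and contact force between purple_tube and reader below 0.05 N and contact force between purple_tube and the fingers above 0.3 N); the arm keeps its last pose, push and grip.
It fails at once if the tube crosses the line of the screen elsewhere than above its top edge (x of purple_tube in the frame of screen between -0.012 and 0.012 m and (height (world z) of purple_tube below 0.1 m or y of purple_tube in the frame of screen below -0.13 m or y of purple_tube in the frame of screen above 0.13 m)).
It fails at once if the tube is tipped far from upright (angle between purple_tube's own z axis and vertical above 0.6 rad).
It fails at once if something touches the screen (contact force between screen and anything else above 0.5 N).
It fails at once if the reader's window is touched, or the reader is pushed with more than 8 N (contact force between window and anything else above 0.2 N or contact force between reader and anything else above 8 N).
It fails at once if another tube, the white bottle or the beaker is displaced (distance of any of red_tube, yellow_tube, white_bottle, beaker from where it was at the start of the episode above 0.02 m).
It also fails if it takes over 42 s, if anything falls off the work surface, if the arm or the gripper's body presses on something with over 40 N, if the wrist force passes 120 N, or if a joint passes its speed limit or range.

## Working session

There is one attempt and no reset: what is moved stays moved. The work goes in short steps, Python scripts to look and compute and a shell command to move; the robot and the scene stay as the last step left them, time stands still between calls to the robot, and variables do not carry over. Pictures are saved under pics/ and viewed, at most 10 in all, crops included, and the job is handed in when it is done.

```bash
mkdir -p pics; python3 - <<'E'
from station import ctrl
import cv2,pickle,numpy as np
o=ctrl.get_obs();print({k:np.round(v,3) for k,v in o.items()},ctrl.tcp_to_grasp)
d={n:ctrl.camera(n) for n in("scene","side","wrist")}
pickle.dump(d,open('c0.pkl','wb'))
for n in d: print(n,np.round(-np.array(d[n]['R']).T@d[n]['t'],3),np.round(d[n]['intrinsics'],1).tolist())
cv2.imwrite('pics/a.png',d['scene']['img']);cv2.imwrite('pics/b.png',d['side']['img'])
cv2.imwrite('pics/c.png',d['wrist']['img'])
E
```

```text
{'time_s': np.float64(0.0), 'qpos': array([ 1.216,  0.3  ,  1.522,  0.   ,  1.321, -0.067]), 'joint_vel': array([-0.001, -0.   ,  0.001,  0.   ,  0.001, -0.002]), 'tau': array([ 0.0000e+00, -5.3182e+01, -3.5272e+01,  7.1000e-02,  2.4000e-02,
       -0.0000e+00]), 'ee_pos': array([0.156, 0.527, 0.404]), 'eef_rot': array([-3.14 , -0.   ,  2.854]), 'force': array([-0.605, -0.821,  0.041]), 'moment': array([-0.028,  0.002,  0.001]), 'grip_force': np.float64(0.0), 'grip_width': np.float64(0.094)} 0.1804
scene [-0.063 -0.435  0.59 ] [[514.2, 0.0, 313.2], [0.0, 514.2, 198.7], [0.0, 0.0, 1.0]]
side [0.286 0.843 0.437] [[406.8, 0.0, 326.6], [0.0, 406.8, 200.9], [0.0, 0.0, 1.0]]
wrist [0.077 0.551 0.383] [[319.0, 0.0, 315.0], [0.0, 319.0, 197.1], [0.0, 0.0, 1.0]]
```

View pics/a.png

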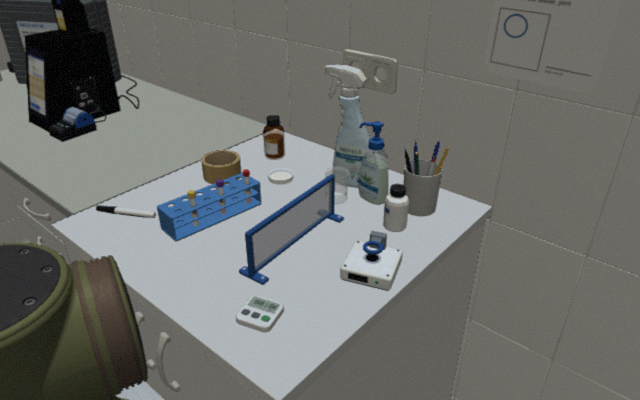

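View pics/b.png

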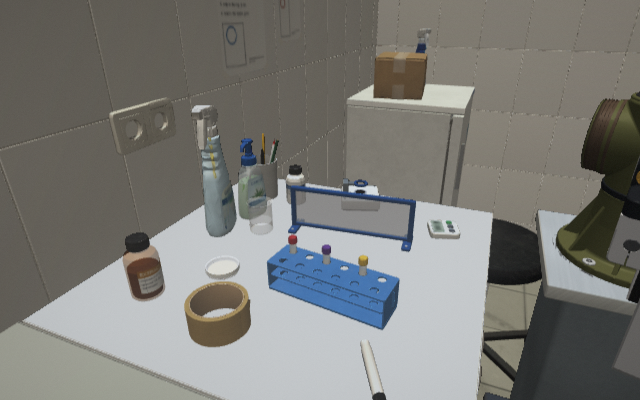

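View pics/c.png

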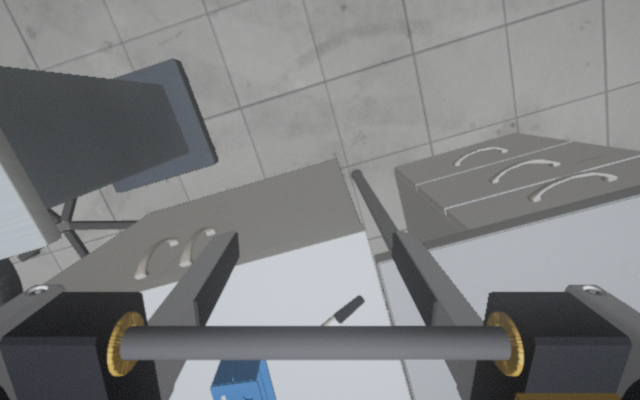

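Scene view: yellow, purple and red caps are at about (192,195), (220,184) and (246,173). The screen's top edge runs (250,232)-(335,182), and the ring is at (375,247) on the reader. The side view shows the purple cap at (326,250), the ring at (361,183) and the screen top from (292,190) to (413,203). The wrist camera doesn't see the tubes yet, only a corner of the rack at (240,385).

```bash
cat > h.py <<'E'
import numpy as np,cv2
def ray(c,uv):
    K,R,t=map(np.array,(c['intrinsics'],c['R'],c['t']))
    d=R.T@np.linalg.solve(K,[*uv,1.]); return -R.T@t,d/np.linalg.norm(d)
def plane(c,uv,z):
    o,d=ray(c,uv); return o+d*(z-o[2])/d[2]
def tri(*rs):
    A=sum(np.eye(3)-np.outer(d,d) for o,d in rs);b=sum((np.eye(3)-np.outer(d,d))@o for o,d in rs)
    p=np.linalg.solve(A,b);return p,max(np.linalg.norm((np.eye(3)-np.outer(d,d))@(p-o)) for o,d in rs)
def proj(c,X):
    p=c['intrinsics']@(np.array(c['R'])@X+c['t']);return p[:2]/p[2]
def blobs(img,lo,hi,box,amin=8):
    x0,y0,x1,y1=box
    m=cv2.inRange(cv2.cvtColor(img[y0:y1,x0:x1],cv2.COLOR_BGR2HSV),np.array(lo),np.array(hi))
    n,l,s,c=cv2.connectedComponentsWithStats(m)
    return [(s[i].tolist()[:5],c[i]+[x0,y0]) for i in range(1,n) if s[i][4]>=amin],m
E
python3 - <<'E'
from h import *;import pickle
d=pickle.load(open('c0.pkl','rb'));S,T=d['scene'],d['side']
rng={'purple':((122,60,30),(160,255,255)),'yellow':((15,110,100),(32,255,255)),'red':((170,110,60),(180,255,255))}
P={}
for k,(lo,hi) in rng.items():
    a,_=blobs(S['img'],lo,hi,(160,150,280,230));b,_=blobs(T['img'],lo,hi,(270,225,390,285))
    print(k,[(x[0],np.round(x[1],1)) for x in a],[(x[0],np.round(x[1],1)) for x in b])
    if a and b:
        f=lambda l:max(l,key=lambda x:x[0][4])[1]
        P[k]=tri(ray(S,f(a)),ray(T,f(b)));print(np.round(P[k][0],4),round(P[k][1],4))
for n,box in(('scene',(355,225,395,275)),('side',(335,170,385,200))):
    b,m=blobs(d[n]['img'],(100,110,40),(122,255,255),box);print(n,[(x[0],np.round(x[1],1)) for x in b])
A=S['img'][220:300,330:410];B=T['img'][165:215,330:410]
cv2.imwrite('pics/d.png',np.vstack([cv2.resize(A,(560,560*80//80),interpolation=2)[:340],cv2.resize(B,(560,350),interpolation=2)[:250]]))
E
```

```text
purple [([56, 29, 7, 8, 47], array([219.3, 182.4]))] [([52, 20, 9, 9, 71], array([326. , 249.1]))]
[0.5025 0.3186 0.0808] 0.0011
yellow [([28, 41, 7, 7, 38], array([190.9, 193.7]))] [([89, 31, 9, 10, 77], array([362.9, 260.1]))]
[0.4369 0.3264 0.0803] 0.0009
red [([83, 20, 6, 7, 17], array([245.1, 172.5]))] [([19, 10, 8, 9, 60], array([292.4, 239.2]))]
[0.5671 0.3112 0.0807] 0.0007
scene [([8, 16, 20, 14, 148], array([373. , 247.1]))]
side [([19, 10, 14, 7, 46], array([360.3, 182.8])), ([0, 21, 50, 9, 203], array([358.6, 195.2]))]
```

View pics/d.png

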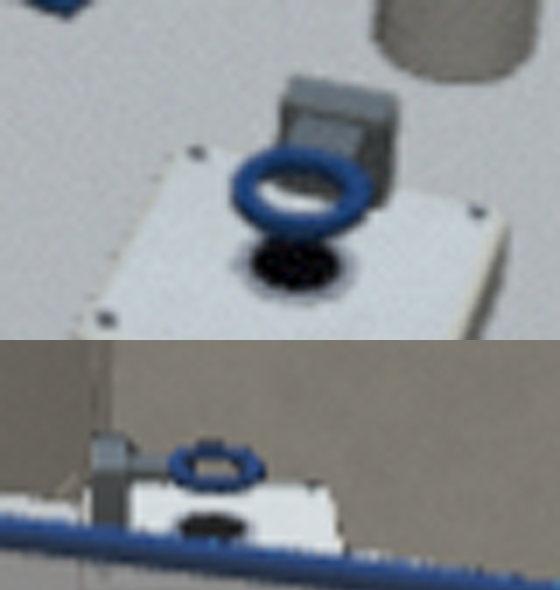

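The crop shows the ring at scene ≈(373,247), with the window below it at (372,258), and both again in the side view at about (361,183)/(360,192). The tube spacing comes out at 66 mm, as it should. Next: ring, window and screen.

```bash
python3 - <<'E'
from h import *;import pickle
d=pickle.load(open('c0.pkl','rb'));S,T=d['scene'],d['side']
E={}
for n,box in(('scene',(355,225,395,275)),('side',(345,172,375,190))):
    x0,y0,x1,y1=box
    b,m=blobs(d[n]['img'],(100,100,30),(125,255,255),box)
    c=max(cv2.findContours(m,0,cv2.CHAIN_APPROX_NONE)[0],key=len)
    e=cv2.fitEllipse(c);E[n]=np.array(e[0])+[x0,y0];print(n,'ring',E[n],e[1],'->z.053',np.round(plane(d[n],E[n],.053),4))
p,r=tri(ray(S,E['scene']),ray(T,E['side']));print('ring tri',p.round(4),r)
W={}
for n,box in(('scene',(360,250,385,268)),('side',(352,186,370,194))):
    x0,y0,x1,y1=box;g=d[n]['img'][y0:y1,x0:x1].max(2);m=(g<70).astype(np.uint8)*255
    c=max(cv2.findContours(m,0,cv2.CHAIN_APPROX_NONE)[0],key=len);e=cv2.fitEllipse(c);W[n]=np.array(e[0])+[x0,y0]
    print(n,'win',W[n],e[1],np.round(plane(d[n],W[n],.031),4), cv2.boundingRect(c))
print('scr', [np.round(plane(S,u,.1),3) for u in((249,233),(336,180))],[np.round(plane(T,u,.1),3) for u in((292,189),(413,201))])
for u in((250,297),(0,0)):pass
# bystander bottle / beaker bases
print('bottle',plane(S,(396,228),0).round(3),'beaker',plane(S,(338,200),0).round(3),plane(T,(261,232),0).round(3))
E
```

```text
scene ring [372.6398468  247.33757019] (13.222846031188965, 18.76137351989746) ->z.053 [ 0.5571 -0.0285  0.053 ]
side ring [360.20547867 182.8453846 ] (5.362121105194092, 13.105448722839355) ->z.053 [ 0.5548 -0.029   0.053 ]
ring tri [ 0.5553 -0.0292  0.0535] 0.0007671312949499414
scene win [371.45245361 256.50765276] (8.509241104125977, 11.797199249267578) [ 0.5585 -0.0263  0.031 ] (6, 2, 12, 10)
side win [359.2815299  191.06235361] (2.218005418777466, 8.771285057067871) [ 0.5563 -0.0289  0.031 ] (4, 4, 9, 3)
scr [array([0.401, 0.117, 0.1  ]), array([0.64 , 0.122, 0.1  ])] [array([0.642, 0.161, 0.1  ]), array([0.4  , 0.125, 0.1  ])]
bottle [0.704 0.014 0.   ] beaker [0.714 0.174 0.   ] [0.706 0.19  0.   ]
```

```bash
cat >> h.py <<'E'
from scipy.spatial.transform import Rotation as Ro
def shift(o,target,ydir=None):
    R=Ro.from_euler('xyz',o['eef_rot']).as_matrix()
    s=100*R.T@(np.array(target)-o['ee_pos'])
    w=None
    if ydir is not None:
        y=np.array([*ydir,0])/np.linalg.norm(ydir); z=np.array([0,0,-1.]); w=Ro.from_matrix(R.T@np.c_[np.cross(y,z),y,z]).as_rotvec()
    return s.round(2),w
E
python3 - <<'E'
from h import *;from station import ctrl
print(shift(ctrl.get_obs(),[.5025,.3186,.36],[.118,.993]))
E
```

```text
(array([-39.14, -10.18,   4.43]), array([-8.67909458e-04, -1.19711573e-04, -1.69492517e-01]))
```

```bash
python3 -m jog '[[-4,-1,0.4,0,0,0],[-8,-2,0.9,0,0,-0.03],[-12.5,-3.2,1.4,0,0,-0.06],[-17,-4.4,1.9,0,0,-0.08],[-21.5,-5.6,2.4,0,0,-0.1],[-26,-6.7,2.9,0,0,-0.12],[-30.5,-7.9,3.4,0,0,-0.14],[-35,-9.1,3.9,0,0,-0.16]]' 60 && python3 -m jog '[[-4.1,-1.1,0.5,0,0,-0.01],[-4.1,-1.1,0.5,0,0,-0.01],[-4.1,-1.1,0.5,0,0,-0.01]]'
python3 - <<'E'
from h import *;from station import ctrl;import pickle
o=ctrl.get_obs();print(o['ee_pos'],o['eef_rot'],o['qpos'].round(3),o['grip_width'])
c=ctrl.camera('wrist');pickle.dump((o,c),open('c1.pkl','wb'));cv2.imwrite('pics/e.png',c['img'])
print('cam',-c['R'].T@c['t'],c['R'][2], proj(c,np.array([.5025,.3186,.085])), proj(c,np.array([.5025,.3186,.0755])))
E
```

```text
time_s: 0.95
ee_pos: [0.4673, 0.3395, 0.3653]
eef_rot: [-3.141, -0.0, 3.015]
force: [0.4, 0.8, 1.6]
grip_width: 0.0565
grip_force: 0.0
time_s: 1.25
ee_pos: [0.5055, 0.3242, 0.3599]
eef_rot: [-3.141, -0.001, 3.022]
force: [0.1, 0.6, 0.0]
grip_width: 0.0566
grip_force: 0.0
[0.50554389 0.32420536 0.35989345] [-3.14087486e+00 -1.20760916e-03  3.02227901e+00] [ 0.509  0.45   1.423  0.     1.271 -0.942] 0.05657511060014316
cam [0.42350552 0.33428883 0.33922993] [ 0.28184008 -0.03370975 -0.95886903] [307.60543652 202.90684999] [307.85311222 199.59529129]
```

View pics/e.png

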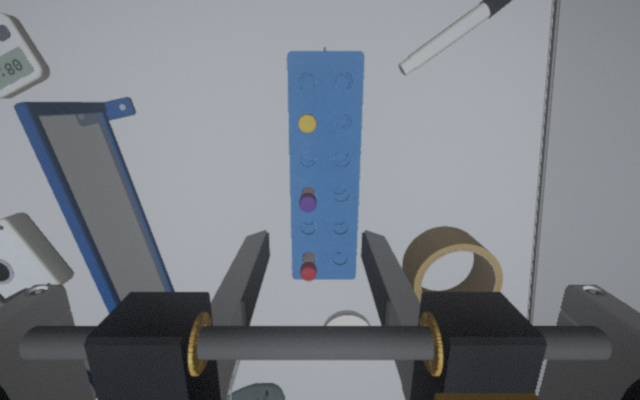

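The wrist view shows the caps: yellow (307,123), purple (308,202), red (308,271). The rack is aligned with the tool, and the prediction (307.6,202.9) agrees with the purple cap.

```bash
python3 - <<'E'
from h import *;import pickle
o,c=pickle.load(open('c1.pkl','rb'))
a,m=blobs(c['img'],(122,60,30),(160,255,255),(290,185,325,215));print(a)
cc=max(cv2.findContours(m,0,1)[0],key=len);(x,y),r=cv2.minEnclosingCircle(cc);print(x+290,y+185,r)
p=plane(c,(x+290,y+185),.083);print(p, plane(c,a[0][1],.083))
q=[plane(c,u,.085) for u in((307.3,123.5),(308.5,271))];print(q)
t=(p+[.5025,.3186,0])/2;print(t)
print(shift(o,[p[0],p[1],.2559],[.118,.993]))
E
```

```text
[([10, 8, 16, 19, 232], array([307.45689655, 202.35344828]))]
307.5 202.05555534362793 9.069449424743652
[0.50236572 0.31848203 0.083     ] [0.50262209 0.31841326 0.083     ]
[array([0.43820502, 0.32643182, 0.085     ]), array([0.56580219, 0.31145775, 0.085     ])]
[0.50243286 0.31854102 0.0415    ]
(array([ 0.23, -0.6 , 10.4 ]), array([-0.00071717, -0.00120798, -0.00103604]))
```

```bash
python3 -m jog '[[0.2,-0.6,1,0,0,0],[0.2,-0.6,3.5,0,0,0],[0.2,-0.6,6,0,0,0],[0.2,-0.6,8,0,0,0],[0.2,-0.6,9.5,0,0,0],[0.2,-0.6,10.4,0,0,0],[0.2,-0.6,10.4,0,0,0],[0.2,-0.6,10.4,0,0,0]]'; python3 -m jog '[[0,0,0,0,0,0],[0,0,0,0,0,0],[0,0,0,0,0,0],[0,0,0,0,0,0],[0,0,0,0,0,0],[0,0,0,0,0,0]]' 0 15
```

```text
time_s: 2.1
ee_pos: [0.5025, 0.3191, 0.2573]
eef_rot: [3.141, 0.001, 3.024]
force: [-0.6, -0.4, 0.5]
grip_width: 0.0564
grip_force: 0.0
time_s: 2.7
ee_pos: [0.5025, 0.3189, 0.2567]
eef_rot: [3.142, 0.0, 3.024]
force: [-0.9, 0.1, 0.2]
grip_width: 0.0121
grip_force: 14.9
```

```bash
python3 -m jog '[[0,0,-0.5,0,0,0],[0,0,-1.5,0,0,0],[0,0,-3,0,0,0],[0,0,-5,0,0,0],[0,0,-7,0,0,0],[0,0,-9,0,0,0],[0,0,-11,0,0,0],[0,0,-13,0,0,0]]' && python3 -m jog '[[0,0,-1,0,0,0],[0,0,-1,0,0,0],[0,0,-1,0,0,0]]'
python3 - <<'E'
from h import *;from station import ctrl;import pickle
o=ctrl.get_obs()
d={n:ctrl.camera(n) for n in("scene","side")};pickle.dump((o,d),open('c2.pkl','wb'))
cv2.imwrite('pics/f.png',np.vstack([cv2.resize(d['scene']['img'][90:290,180:420],(480,400))[:290],cv2.resize(d['side']['img'][100:300,220:460],(480,400))[:300]]))
print(o['ee_pos'],o['grip_width'],shift(o,[.556,-.029,.3967],[.118,.993]))
for X in ([.5025,.3185,.144],[.5025,.3185,.225]):print([proj(d[n],np.array(X)).round(1) for n in d])
E
```

```text
time_s: 3.5
ee_pos: [0.5022, 0.3188, 0.389]
eef_rot: [3.141, 0.001, 3.024]
force: [0.1, -0.7, -0.1]
grip_width: 0.012
grip_force: 15.0
time_s: 3.8
ee_pos: [0.5023, 0.3188, 0.3962]
eef_rot: [-3.141, -0.0, 3.024]
force: [0.5, 0.0, -0.4]
grip_width: 0.0118
grip_force: 15.0
[0.50234382 0.3188403  0.39622316] 0.011808693082295044 (array([ -9.42, -33.91,  -0.04]), array([-0.00031729, -0.00039713,  0.00043949]))
[array([215.8, 155. ]), array([325.5, 214.2])]
[array([211.5, 116.5]), array([325.4, 165.6])]
```

View pics/f.png

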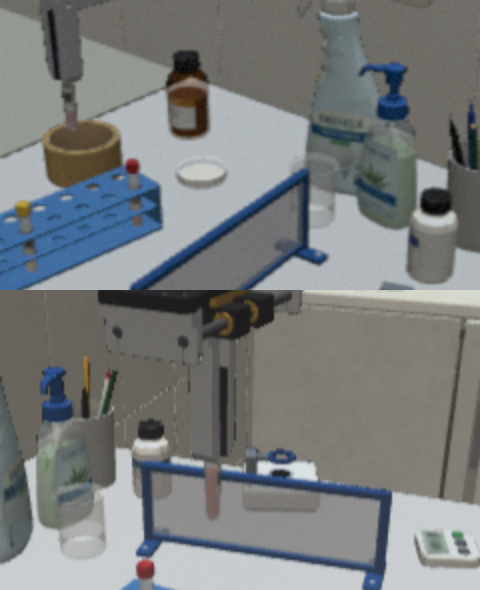

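The tube is held upright. Its foot sits at side pixel (326,214) and scene pixel (216,154), as predicted, so the foot is 0.2527 m below the TCP. Next I cross the screen.

```bash
python3 -m jog '[[-0.4,-1.5,0,0,0,0],[-1.1,-4,0,0,0,0],[-1.9,-7,0,0,0,0],[-2.8,-10,0,0,0,0],[-3.6,-13,0,0,0,0],[-4.4,-16,0,0,0,0],[-5.3,-19,0,0,0,0],[-6.1,-22,0,0,0,0]]' && python3 -m jog '[[-0.8,-3,0,0,0,0],[-1.6,-6,0,0,0,0],[-2.4,-8.5,0,0,0,0],[-2.9,-10.5,0,0,0,0],[-3.3,-11.9,0,0,0,0],[-3.3,-11.9,0,0,0,0],[-3.3,-11.9,0,0,0,0],[-3.3,-11.9,0,0,0,0]]'
python3 - <<'E'
from h import *;from station import ctrl;import pickle
o=ctrl.get_obs()
d={n:ctrl.camera(n) for n in("scene","side","wrist")};pickle.dump((o,d),open('c3.pkl','wb'))
print(o['ee_pos'],o['eef_rot'],o['grip_width'])
w=d['wrist']['img'].copy()
for X in([.556,-.029,.056],[*o['ee_pos'][:2],o['ee_pos'][2]-.2527]):
    print([proj(d[n],np.array(X)).round(1) for n in d])
A=cv2.resize(d['scene']['img'][170:290,320:440],(400,400),interpolation=2)
B=cv2.resize(d['side']['img'][120:220,310:410],(400,400),interpolation=2)
C=cv2.resize(w[120:270,220:420],(266,200)) 
cv2.imwrite('pics/g.png',np.hstack([A,B]));cv2.imwrite('pics/h.png',w)
E
```

```text
time_s: 4.7
ee_pos: [0.537, 0.091, 0.3962]
eef_rot: [-3.141, -0.001, 3.023]
force: [-0.6, -1.1, -0.9]
grip_width: 0.0118
grip_force: 15.0
time_s: 5.5
ee_pos: [0.5558, -0.028, 0.3966]
eef_rot: [3.141, -0.0, 3.025]
force: [0.7, -0.0, -0.3]
grip_width: 0.0116
grip_force: 15.0
[ 0.55584914 -0.02803136  0.39660925] [ 3.14148400e+00 -1.05303102e-04  3.02462603e+00] 0.011628980998086466
[array([372.6, 246.3]), array([359.7, 181.6]), array([313.6, 185.8])]
[array([374.9, 203.4]), array([360.9, 146.9]), array([314.4, 214.1])]
```

View pics/g.png

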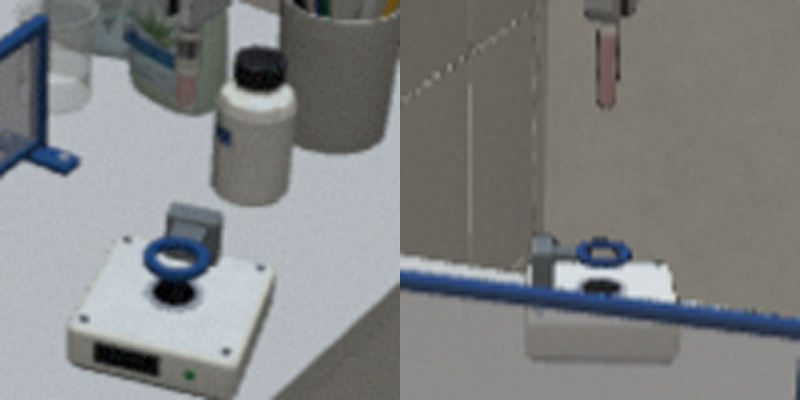

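View pics/h.png

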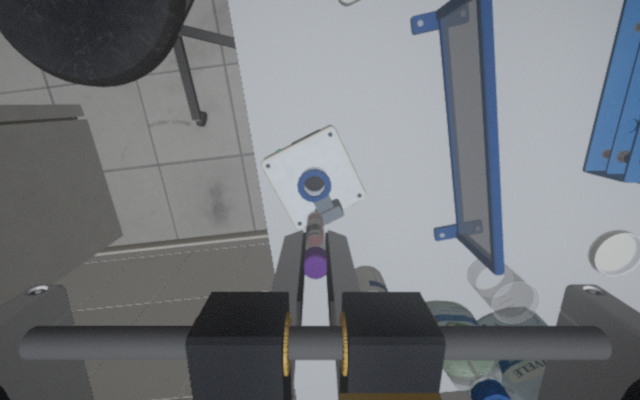

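The wrist view shows the ring at (314,185), as predicted, and the foot of the tube at (314,213). The scene and side views show the tube hanging upright above the reader. Now to refine the ring position.

```bash
python3 - <<'E'
from h import *;import pickle
o,d=pickle.load(open('c3.pkl','rb'));c=d['wrist']
b,m=blobs(c['img'],(100,100,30),(125,255,255),(290,160,340,206));print([x[0] for x in b])
cs,h=cv2.findContours(m,cv2.RETR_CCOMP,cv2.CHAIN_APPROX_NONE)
for k in sorted(cs,key=len)[-2:]:
    e=cv2.fitEllipse(k);u=np.array(e[0])+[290,160];print(u,e[1],plane(c,u,.053).round(4),plane(c,u,.056).round(4))
E_={}
for n,box in(('scene',(355,225,395,275)),('side',(345,172,375,190))):
    b,m=blobs(d[n]['img'],(100,100,30),(125,255,255),box);k=max(cv2.findContours(m,0,1)[0],key=len)
    E_[n]=np.array(cv2.fitEllipse(k)[0])+box[:2]
print(tri(*[ray(d[n],E_[n]) for n in E_]))
# tube lower end: pinkish body, column centre in each view
for n,(cx,cy) in(('scene',(375,203)),('side',(361,147))):
    g=d[n]['img'][cy-16:cy-2,cx-12:cx+12].astype(int);s=(g[...,2]-g[...,1])
    w=np.clip(s-12,0,None);print(n,[round(float((w[r]*np.arange(cx-12,cx+12)).sum()/max(w[r].sum(),1)),1) for r in range(0,14,3)],
     [proj(d[n],np.array([*o['ee_pos'][:2],z]))[0].round(1) for z in(.1439,.16)])
E
```

```text
[[8, 11, 32, 31, 376]]
[313.87513542 185.88804054] (22.412738800048828, 23.387575149536133) [ 0.5569 -0.0288  0.053 ] [ 0.5561 -0.0287  0.056 ]
[313.84061623 185.40602684] (29.416465759277344, 30.818641662597656) [ 0.5564 -0.0288  0.053 ] [ 0.5556 -0.0287  0.056 ]
(array([ 0.55546518, -0.02911611,  0.05352007]), np.float64(0.0007802889130097271))
scene [0.0, 0.0, 375.3, 375.3, 374.7] [np.float64(374.9), np.float64(375.4)]
side [361.2, 361.2, 361.1, 361.5, 361.5] [np.float64(360.9), np.float64(361.2)]
```

```bash
python3 -m jog '[[0,-0.1,1,0,0,0],[0,-0.1,2.5,0,0,0],[0,-0.1,4,0,0,0],[0,-0.1,5.5,0,0,0],[0,-0.1,6.5,0,0,0],[0,-0.1,7.3,0,0,0],[0,-0.1,7.6,0,0,0],[0,-0.1,7.6,0,0,0]]' && python3 -m jog '[[0,0,0,0,0,0],[0,0,0,0,0,0]]'
python3 - <<'E'
from h import *;from station import ctrl;import pickle
o=ctrl.get_obs()
d={n:ctrl.camera(n) for n in("scene","side","wrist")};pickle.dump((o,d),open('c4.pkl','wb'))
print(o['ee_pos'],o['grip_width'],shift(o,[.556,-.0289,.2897],[.118,.993]))
f=[*o['ee_pos'][:2],o['ee_pos'][2]-.2527]
print([proj(d[n],np.array(f)).round(1) for n in d])
A=cv2.resize(d['scene']['img'][215:275,340:400],(400,400),interpolation=2)
B=cv2.resize(d['side']['img'][150:210,330:390],(400,400),interpolation=2)
cv2.imwrite('pics/i.png',np.hstack([A,B]))
E
```

```text
time_s: 6.45
ee_pos: [0.5559, -0.0298, 0.3205]
eef_rot: [-3.142, -0.0, 3.024]
force: [0.5, 0.3, -1.4]
grip_width: 0.012
grip_force: 15.0
time_s: 6.65
ee_pos: [0.5559, -0.0298, 0.3212]
eef_rot: [-3.142, 0.001, 3.024]
force: [0.9, 0.6, -0.1]
grip_width: 0.012
grip_force: 15.0
[ 0.55591925 -0.02978384  0.32119643] 0.012047929940422307 (array([0.01, 0.09, 3.15]), array([-4.24748290e-05,  9.18940737e-04,  4.81545199e-04]))
[array([373.3, 240.7]), array([360.1, 176.7]), array([314.5, 214.1])]
```

View pics/i.png

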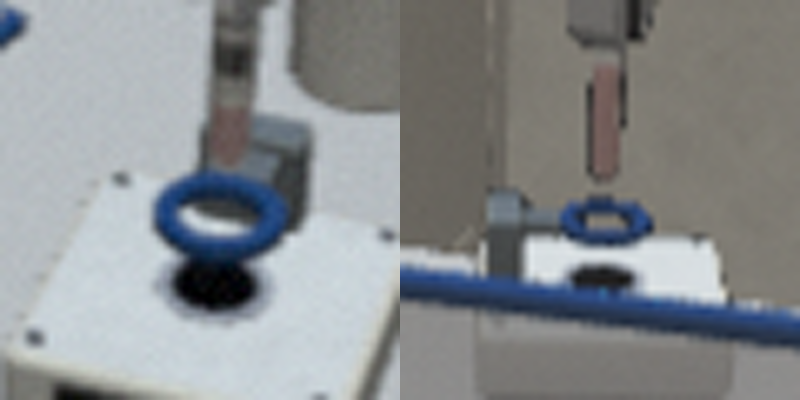

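Scene crop: the foot is at about (374.6,240), just above the ring (373.2,247). Side crop: the foot is at (360.5,177) above the ring (360.9,183). I'll measure the offset numerically within each view.

```bash
python3 - <<'E'
from h import *;import pickle
o,d=pickle.load(open('c4.pkl','rb'));f=np.array([*o['ee_pos'][:2],.0685])
Z=lambda n,z:proj(d[n],np.array([*f[:2],z]))
J={}
for n,box,tb in(('scene',(355,225,395,275),(367,231,381,240)),('side',(345,172,375,190),(355,160,367,176))):
    b,m=blobs(d[n]['img'],(100,100,30),(125,255,255),box);k=max(cv2.findContours(m,0,1)[0],key=len)
    r=np.array(cv2.fitEllipse(k)[0])+box[:2]
    x0,y0,x1,y1=tb;g=d[n]['img'][y0:y1,x0:x1].astype(int);s=np.clip(g[...,2]-g[...,0]-15,0,None) if n=='side' else np.clip(g[...,2]-g[...,1]-15,0,None)
    rows=[];
    for i,w in enumerate(s):
        if w.sum()>40:
            u=(w*np.arange(x0,x1)).sum()/w.sum(); 
            a,bb=Z(n,.0685),Z(n,.12); pu=a[0]+(bb[0]-a[0])*(y0+i-a[1])/(bb[1]-a[1]); rows.append(u-pu)
    bias=np.mean(rows)
    pr=Z(n,.053)
    J[n]=(r[0]-pr[0])-bias
    print(n,'ring',r,'pred tube axis at ring z',pr.round(2),'tube meas-pred px',np.round(rows,1),'needed px',round(J[n],2))
M=[];
for n in J:
    e=1e-3;p=np.array([*f[:2],.053]);M.append([(proj(d[n],p+[e,0,0])[0]-proj(d[n],p)[0])/e,(proj(d[n],p+[0,e,0])[0]-proj(d[n],p)[0])/e])
print('shift m',np.linalg.solve(np.array(M),list(J.values())))
E
```

```text
scene ring [372.62630463 247.29156494] pred tube axis at ring z [372.87 247.92] tube meas-pred px [] needed px nan
side ring [360.13493156 182.85119629] pred tube axis at ring z [359.84 182.67] tube meas-pred px [] needed px nan
shift m [nan nan]
  return _methods._mean(a, axis=axis, dtype=dtype,
  ret = ret.dtype.type(ret / rcount)
```

```bash
python3 - <<'E'
from h import *;import pickle
o,d=pickle.load(open('c4.pkl','rb'));f=np.array([*o['ee_pos'][:2],.0685])
Z=lambda n,z:proj(d[n],np.array([*f[:2],z]))
for n,tb in(('scene',(366,231,383,240)),('side',(353,161,368,176))):
    x0,y0,x1,y1=tb;g=cv2.GaussianBlur(d[n]['img'],(3,3),0)[y0:y1,x0:x1].astype(int);s=g[...,2]-g[...,1]
    print(s[::3]);s=np.clip(s-s.max()/2.5,0,None);a,b=Z(n,.0685),Z(n,.12);rows=[]
    for i,w in enumerate(s):
        if w.sum()>0: rows.append((w*np.arange(x0,x1)).sum()/w.sum()-(a[0]+(b[0]-a[0])*(y0+i-a[1])/(b[1]-a[1])))
    print(n,np.round(rows,1),np.mean(rows))
E
```

```text
[[ -6  -6  -6  -5  -5   1   9  12  11  11   9   3  -3  -6  -7  -7  -7]
 [ -7  -6  -6  -6  -3   5  13  16  16  15  12   2  -7 -11 -12 -11 -12]
 [ -6  -6  -6  -5  -1   6  13  17  16  14   7  -1  -6  -6  -6  -6  -7]]
scene [-0.   0.2  0.2  0.1  0.2  0.  -0.   0.2  0.5] 0.14349466549868517
[[ 3  4  3  4  3  7 16 22 21 15  7  3  4  3  4]
 [ 4  3  3  3  3  6 15 21 20 14  6  3  4  4  4]
 [ 3  3  4  4  3  8 17 21 19 12  5  4  4  3  3]
 [ 4  3  3  3  3  7 16 20 20 16  8  4  3  3  3]
 [ 3  4  3  3  3  7 16 20 18 14  7  4  3  3  3]]
side [-0.2 -0.2 -0.2 -0.1 -0.1 -0.1 -0.2 -0.   0.1  0.2  0.2  0.2  0.2  0.2
  0.2] 0.013534398563585152
```

The tube lies within 0.15 px of the prediction. Shift 0.9 mm in +y, then lower 31.5 mm.

```bash
python3 -m jog '[[0.02,0.09,0,0,0,0],[0.02,0.09,0.4,0,0,0],[0.02,0.09,0.9,0,0,0],[0.02,0.09,1.4,0,0,0],[0.02,0.09,1.9,0,0,0],[0.02,0.09,2.4,0,0,0],[0.02,0.09,2.8,0,0,0],[0.02,0.09,3,0,0,0]]' && python3 -m jog '[[0,0,0.1,0,0,0],[0,0,0.1,0,0,0],[0,0,0.1,0,0,0],[0,0,0.1,0,0,0]]'
python3 - <<'E'
from h import *;from station import ctrl
o=ctrl.get_obs()
d={n:ctrl.camera(n) for n in("scene","side")}
print(o['ee_pos'],o['eef_rot'],o['ee_pos'][2]-.2527)
f=[*o['ee_pos'][:2],o['ee_pos'][2]-.2527]
print([proj(d[n],np.array(f)).round(1) for n in d])
A=cv2.resize(d['scene']['img'][215:275,340:400],(400,400),interpolation=2)
B=cv2.resize(d['side']['img'][150:210,330:390],(400,400),interpolation=2)
cv2.imwrite('pics/j.png',np.hstack([A,B]))
E
```

```text
time_s: 7.6
ee_pos: [0.5557, -0.0289, 0.2901]
eef_rot: [3.142, -0.001, 3.024]
force: [0.4, 0.3, 0.6]
grip_width: 0.012
grip_force: 15.0
time_s: 8.0
ee_pos: [0.5558, -0.0289, 0.2898]
eef_rot: [-3.142, 0.0, 3.024]
force: [-0.1, 0.5, -0.6]
grip_width: 0.0119
grip_force: 15.0
[ 0.55578022 -0.02886404  0.28983955] [-3.14159037e+00  3.03704655e-04  3.02379394e+00] 0.03713955275852082
[array([371.9, 255. ]), array([359.6, 188.8])]
```

View pics/j.png

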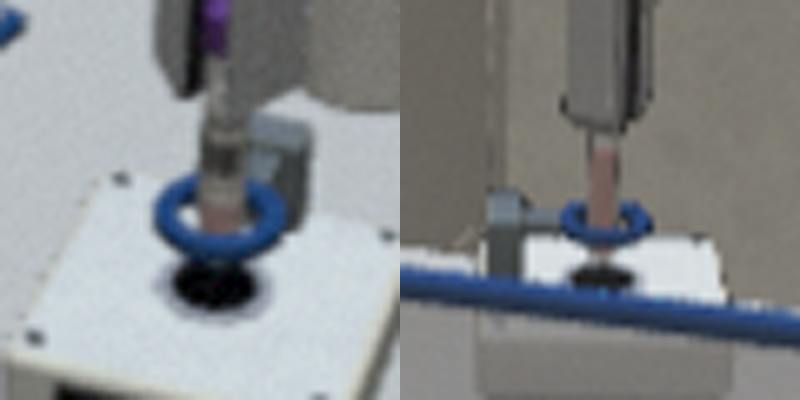

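The tube is upright and centred in the ring in both views (scene x≈373, side x≈360). The foot hangs about 6 mm above the window, and there is no contact force.

```bash
python3 -c "
from station import ctrl
print(ctrl.hand_in())"
```

```text
the job is handed in; nothing more can be done
None
```

I handed the job in with the purple-capped tube still gripped (15 N), upright and centred through the guide ring, its foot about 6 mm above the window by my measurements; hand-in returned no verdict.

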